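Blow out the lamp well and close it with the stage plate

ROBOT

A 6-joint arm with a two-finger parallel gripper is mounted at the origin on the work surface. World frame = base frame: x ahead of the robot, y to its left, z up, the work surface at z = 0. Lengths are in m, angles in rad, forces in N, time in s.
With the tool pointing down it reaches from about 0.375 to 0.925 m from the base axis. Payload 5.7 kg.
Tool frame: the origin (TCP) lies on the mounting face of the last link; the fingertips stand 173 mm ahead of it and the grasp point (between the pads) lies 155 mm ahead of it; z points along the fingers, y is the line along which they close (so a half turn about z gives the same grasp; the last joint's range is limited). The gripper opens to 85 mm and grips with 20 to 120 N. Pads are 22 mm wide; open, the fingers measure 114 mm over their backs; the gripper's body (76 mm by 85 mm) begins 54 mm behind the grasp point. The pads swing forward as they close: fully open they stand 13 mm farther back than shut.
Start: joints at [1.116, 0.359, 1.51, -0, 1.272, -0.115], TCP at [0.2, 0.566, 0.405] pointing down, gripper open.
Joint ranges: [-2.97, 2.97], [-1.01, 2.36], [0.21, 2.38], [-0.96, 4.11], [0.2, 2.71], [-2.98, 2.98]. Speed limits (rad/s): [2.39, 2.39, 3.14, 3.14, 3.14, 3.14].

INTERFACE

Orientations are given as [roll, pitch, yaw] about the fixed x, y, z axes, in that order (R = Rz(yaw) Ry(pitch) Rx(roll)).
In Python, from rig import env, eyes gives the robot as it stands.
- The arm moves only by the shell command python3 -m crank 'ROWS' [FORCE]. ROWS is a JSON object of lists of equal length, an entry for each row: "gripper": the opening, from 0 (shut) to 1 (fully open); "dp": the shift along the tool's x, y, z in m, a list of three; "twist": the turn, a rotation vector about the tool's x, y, z in rad, a list of three. In form: {"gripper": [gripper, ...], "dp": [[dx, dy, dz], ...], "twist": [[wx, wy, wz], ...]}. A call has exactly 5 rows; each row shifts and turns the commanded pose from where the row before left it, along the tool's axes as they then stand; what a row does not reach is not made up. A row lasts 1/12 s, in which the tool goes at most 41.7 mm and 7.16 degrees, less where a joint would pass 70% of its speed; a pose out of reach is approached as far as the arm can. A call is refused whole if a number of a shift passes 0.0417 or a number of a turn 0.125, either way. A call with a gripper value outside its range is refused whole. The fingers move at their own pace and stop on an object; FORCE is the grip in N (left out, the last holds). Time passes only in rows, so rows that do not move let the fingers close, or fill a call up. It gives the time, the measured TCP pose, the force, the opening and the grip force at its end, in the units of the state.
- env.state(): the state, without advancing time (a new reading comes with each control period).
- eyes.capture(name): name is "scene" or "top"; returns the picture (384x512x3 uint8, blue, green, red); there is no depth.
- eyes.calibration(name): a dict with "fov_y" (degrees; the focal length in pixels is half the picture's height over the tangent of half this angle, whatever the lens; pixels are square), "cx", "cy" (the principal point, pixels), "extrinsics" (4x4, takes a point from camera to world coordinates). Camera axes: x right, y down, z forward; pixel columns grow to the right and rows downward; lengths in m; the calibration is good to about 2 mm. A picture is of the moment at which its call begins. calibration takes no time and is no camera call.
- env.sign_off(): hands the job in; it is judged then, once.
The state is a dict: "t": time; "joint_pos": joint angles; "qvel": joint speeds; "effort": joint torques, N m; "ee_pos": TCP position; "ee_rot": TCP orientation; "wrist_force": force on the tool from outside, world axes, zero at the start; "ft_torque": the same for the moment, N m; "width": finger opening in m; "finger_force": force on a finger pad.
Only numpy, scipy, OpenCV 4.12 (cv2) and the standard library are available. Lean on these libraries where they do the work, as an engineer would, in place of code of your own. Each camera call takes 0.05 s, during which the arm holds its last target. There are 200 camera calls.

TASK

Take the cordless air duster from its dock and hold it still for a full second with its nozzle about 8 cm from the lamp lens in the open stage well of the microscope stand, the jet aimed at the middle of the lens and the duster touching no part of the stand; then put the duster back in its dock. After that, close the well: without lifting it off the stand, push the frosted glass stage plate across the stand's top until it drops onto the rim of the opening and lies fully seated, level and flush. Do not knock over or shift the two eyepieces and the ring light standing on the stand.

Things in the scene. Friction and masses are not known exactly. Their poses are not given: they have to be found in the camera images.
- stand: Cream microscope stand, fixed, 340 x 370 mm with rounded corners, flat top 55 mm above the bench. Origin on the bench under the centre of the round stage opening; z up; x points to its back, where the post stands. The top reaches from x = -145 to +195 mm and y = -185 to +185 mm.
- seat (a point): Centre of the rim in the stage opening, 49 mm above the bench. The opening is a recess 103 mm wide and 6 mm deep in the stand's top; its floor is a flat rim 15.5 mm wide, inside which a 72 mm wide well goes down to the lamp. When seated the plate's origin coincides with this point and its top is flush with the stand's.
- lens (a point): Top middle of the pale yellow lamp lens (44 mm wide) at the bottom of the well, 23 mm above the bench.
- post (a point): Foot of the steel post on the stand's top, 155 mm behind the opening's centre. Post 32 mm thick, rising to 284 mm above the bench; foot collar 56 mm, focus block 58 mm wide. At 150 to 205 mm above the bench a focus arm with an empty ring is swung to the back, reaching 185 mm from the post at 60 deg from the stand's x towards its y: not over the opening.
- plate: Frosted glass stage plate, greenish: disc 100 mm wide, 6 mm thick, edges bevelled 1 mm, about 118 g, too wide to grasp. Starts flat on the stand's top left or right of the opening (the ring light on the other side). Origin: centre of underside. Pushed over the opening it stays level until about 12 mm short of centre, then its leading edge dips; its trailing edge drops in when centred to 1.5 mm.
- ring_light: Black LED ring light lying flat on the stand's top, 96 mm wide, 60 mm bore, 26 mm high. Origin: centre of its underside.
- eyepiece_left: Black eyepiece standing upright on the stand's top at the front, on the stand's +y side; 35 mm wide, 45 mm high, 90 g. Origin: centre of its underside.
- eyepiece_right: The same, on the stand's -y side.
- dock: Black dock for the duster, fixed on the bench left or right of the stand. Foot 130 x 80 x 12 mm; two V-shaped saddles 10 mm thick at x = -50 and +50 mm hold the barrel, their tips 29 mm either side of its axis and 59 mm above the bench; between them the barrel is free to be gripped. Origin: centre of the foot on the bench; x along the duster.
- dock_rest (a point): Where the duster's origin lies when it rests in the dock: 65 mm above the bench over the dock's centre.
- duster: Grey cordless air duster lying level in the dock along its x, about 240 g. Round barrel 44 mm wide, x = -75 to +60 mm; origin on its axis midway between the saddles, near the balance point: grip here from above, closing along y. At +x a 20 mm cone, then an 8 mm steel tube bent 45 deg down; its tip, the lowest point, is 22 mm above the bench in the dock. z up.
- nozzle (a point): Mouth of the duster's nozzle, at x = +128 mm, y = 0, z = -40 mm in the duster's frame. Its z axis is the jet: in the duster's frame 45 deg below +x, so with the duster level the jet points forward and down at 45 deg.
Things that resemble listed ones, but are neither listed nor needed, are in the scene too. Of the things shaped like the plate, the glass one is meant.

How it is judged:
By the outcome, as a careful person would: the job done as asked, in the order asked, and still so for the second after the job is handed in, with the robot touching nothing.
It also fails if it takes over 72 s, if anything falls off the work surface, if the arm or the gripper's body presses on something with over 40 N, if the wrist force passes 120 N, or if a joint passes its speed limit or range.

## Working session

There is one attempt and no reset: what is moved stays moved. The work goes in short steps, Python scripts to look and compute and a shell command to move; the robot and the scene stay as the last step left them, time stands still between calls to the robot, and variables do not carry over. Pictures are saved under pics/ and viewed, at most 10 in all, crops included, and the job is handed in when it is done.

```bash
ls; mkdir -p pics; python3 - <<'E'
from rig import env, eyes
import cv2, numpy as np
for n in ("scene","top"):
    im=eyes.capture(n); cv2.imwrite(f"pics/{n}0.png",im); c=eyes.calibration(n); print(n,c["fov_y"],c["cx"],c["cy"],np.round(c["extrinsics"],4).tolist(), [k for k in c])
print(env.state())
E
```

```text
pics
scene 43.36577218071434 261.6285508825854 201.17308576957632 [[0.6234, 0.4447, -0.6431, 1.2372], [0.7819, -0.3544, 0.5128, -0.5713], [0.0001, -0.8225, -0.5687, 0.7115], [0.0, 0.0, 0.0, 1.0]] ['fov_y', 'cx', 'cy', 'extrinsics']
top 46.37447377306408 257.2063887582489 195.0929991410622 [[-0.1474, -0.9671, 0.2071, 0.2478], [-0.9891, 0.145, -0.0271, 0.0357], [-0.0039, -0.2089, -0.9779, 1.3174], [0.0, 0.0, 0.0, 1.0]] ['fov_y', 'cx', 'cy', 'extrinsics']
{'t': 0.1, 'joint_pos': array([ 1.11590239e+00,  3.59482640e-01,  1.51133559e+00,  2.19757825e-05,
        1.27249908e+00, -1.15108814e-01]), 'qvel': array([ 0.00014061, -0.00129534, -0.00164286, -0.00055934,  0.00011992,
       -0.00263742]), 'effort': array([ 1.99274793e-03, -5.28651130e+01, -2.79351854e+01,  9.92499326e-05,
        4.99856280e-03, -7.10149507e-06]), 'ee_pos': array([0.19983665, 0.56540194, 0.40390348]), 'ee_rot': array([-3.13988182e+00, -2.18940750e-04,  2.80180087e+00]), 'wrist_force': array([-0.20616624, -0.10691801,  0.65962111]), 'ft_torque': array([-0.00685878,  0.01247538, -0.06575699]), 'finger_force': 0.0, 'width': 0.08541013818053657}
```

View pics/scene0.png

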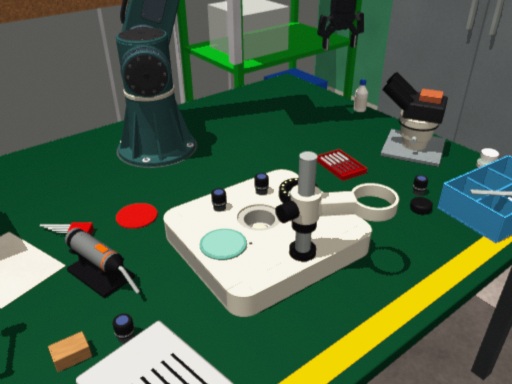

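View pics/top0.png

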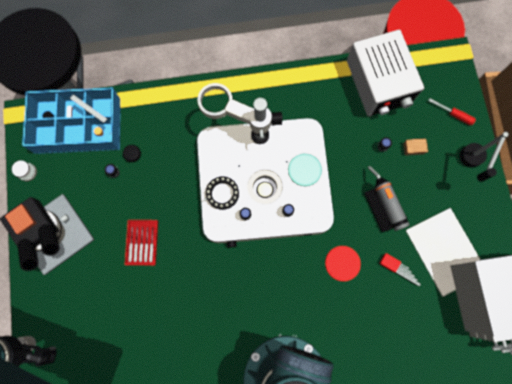

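```bash
python3 - <<'E'
import cv2
t=cv2.imread("pics/top0.png")[75:245,190:420]; cv2.imwrite("pics/c1.png",cv2.resize(t,None,fx=3.4,fy=3.4,interpolation=cv2.INTER_CUBIC))
t=cv2.imread("pics/scene0.png")[140:310,50:280]; cv2.imwrite("pics/c2.png",cv2.resize(t,None,fx=3.4,fy=3.4,interpolation=cv2.INTER_CUBIC))
E
```

```text
(no output)
```

View pics/c1.png

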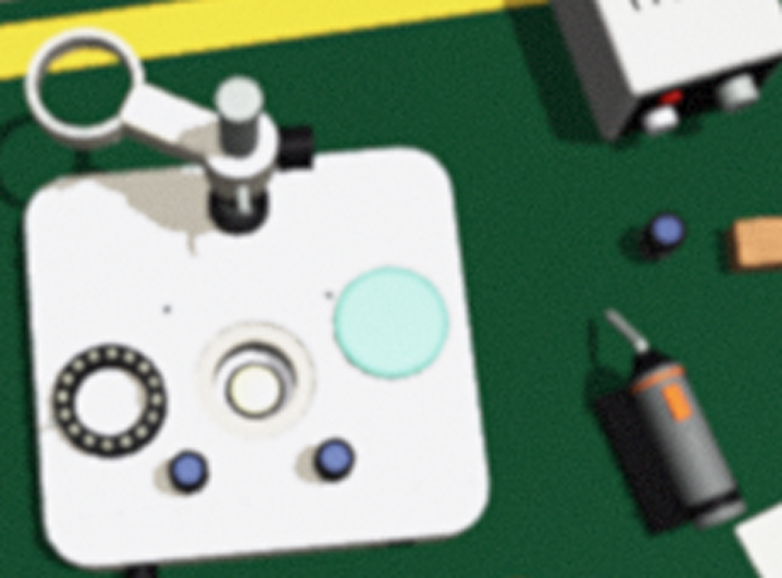

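View pics/c2.png

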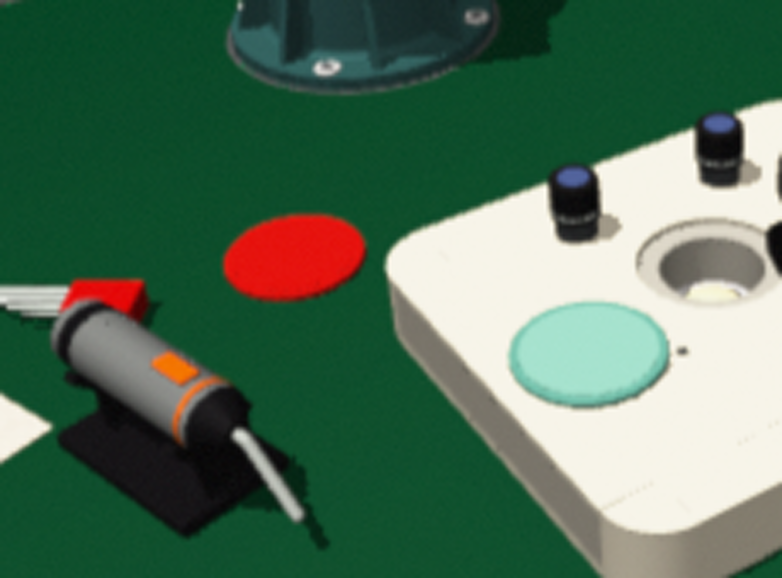

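```bash
cat > h.py <<'E'
import numpy as np
from rig import env, eyes
from scipy.spatial.transform import Rotation as R
def K(n):
    c=eyes.calibration(n); return 192/np.tan(np.radians(c["fov_y"]/2)),c["cx"],c["cy"],np.array(c["extrinsics"])
def proj(n,p):
    f,cx,cy,E=K(n); q=(np.atleast_2d(p)-E[:3,3])@E[:3,:3]; return np.c_[cx+f*q[:,0]/q[:,2],cy+f*q[:,1]/q[:,2]]
def back(n,uv,z):
    f,cx,cy,E=K(n); uv=np.atleast_2d(uv); d=np.c_[(uv[:,0]-cx)/f,(uv[:,1]-cy)/f,np.ones(len(uv))]@E[:3,:3].T
    return E[:3,3]+d*((z-E[2,3])/d[:,2])[:,None]
def c1(*p): return np.array(p)/3.4+[190,75]
def c2(*p): return np.array(p)/3.4+[50,140]
E
python3 - <<'E'
from h import *
np.set_printoptions(precision=4,suppress=True)
p=lambda l,n,uv,z: print(l,n,back(n,uv,z)[0])
p("open","top",c1(256,379),.055);p("lens","top",c1(256,390),.023)
p("post","top",c1(240,97),.284);p("post","scene",(308,155),.284)
p("plate","top",c1(390.5,321),.061);p("plate","scene",c2(589.5,351),.061)
p("eyeL","top",c1(188,467),.1);p("eyeR","top",c1(335,457),.1);p("eyeR","scene",c2(573,177),.1);p("eyeL","scene",c2(718,124),.1)
p("ring","top",c1(110,398),.081)
p("nozz","top",c1(608,313),.024);p("nozz","scene",c2(299,518),.024)
for n,a,b in (("left",(25,240),(45,520)),("right",(453,220),(488,480)),("front",(90,567),(450,540)),("back",(280,159),(400,148))):
    A,B=back("top",[c1(*a),c1(*b)],.055); d=B-A; print(n,A,B,np.degrees(np.arctan2(d[1],d[0])))
for s in ((660,375),(718,515)): p("barrel mid","top",c1(*s),.065)
A=back("top",[c1(636,378),c1(686,364),c1(742,498),c1(693,520)],.065);print(A)
E
```

```text
open top [ 0.5369 -0.0261  0.055 ]
lens top [ 0.5345 -0.0262  0.023 ]
post top [ 0.6937 -0.0351  0.284 ]
post scene [ 0.6914 -0.0289  0.284 ]
plate top [ 0.5688 -0.1469  0.061 ]
plate scene [ 0.5732 -0.1447  0.061 ]
eyeL top [0.4624 0.0417 0.1   ]
eyeR top [ 0.4529 -0.0774  0.1   ]
eyeR scene [ 0.4556 -0.0742  0.1   ]
eyeL scene [0.4634 0.0443 0.1   ]
ring top [0.533  0.0976 0.081 ]
nozz top [ 0.557  -0.3424  0.024 ]
nozz scene [ 0.5547 -0.3381  0.024 ]
left [0.6891 0.1535 0.055 ] [0.4436 0.1663 0.055 ] 177.01223034980902
right [ 0.6518 -0.2169  0.055 ] [ 0.4222 -0.2052  0.055 ] 177.0803148295082
front [0.3992 0.1342 0.055 ] [ 0.3772 -0.1648  0.055 ] -94.20759946181049
back [ 0.7298 -0.0769  0.055 ] [ 0.7242 -0.1827  0.055 ] -93.0202285523739
barrel mid top [ 0.4875 -0.363   0.065 ]
barrel mid top [ 0.3638 -0.3859  0.065 ]
[[ 0.488  -0.3425  0.065 ]
 [ 0.4936 -0.3867  0.065 ]
 [ 0.3748 -0.4086  0.065 ]
 [ 0.3628 -0.3646  0.065 ]]
```

```bash
python3 - <<'E'
import cv2, numpy as np
t=cv2.imread("pics/top0.png")[160:232,362:412]; s=cv2.imread("pics/scene0.png")[220:300,60:145]
f=lambda a,k:cv2.resize(cv2.convertScaleAbs(a,alpha=1.6,beta=10),None,fx=k,fy=k,interpolation=cv2.INTER_CUBIC)
a,b=f(t,7.),f(s,5.); o=np.zeros((504,a.shape[1]+b.shape[1],3),np.uint8); o[:a.shape[0],:a.shape[1]]=a; o[:b.shape[0],a.shape[1]:]=b
cv2.imwrite("pics/d.png",o); print(a.shape,b.shape)
E
```

```text
(504, 350, 3) (400, 425, 3)
```

View pics/d.png

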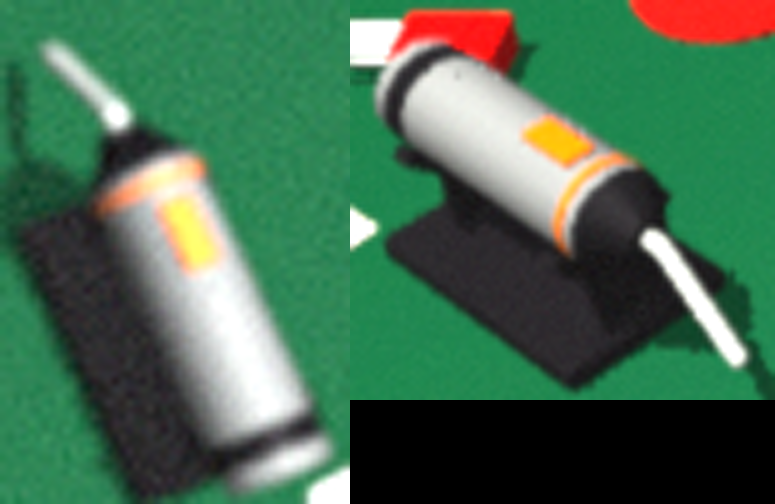

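```bash
python3 - <<'E'
from h import *
from scipy.optimize import least_squares
T=lambda *p: np.array(p)/7+[362,160]
S=lambda *p: (np.array(p)-[350,0])/5+[60,220]
pts=[("top",T(46,46),(.128,0,-.040)),("scene",S(738,358),(.128,0,-.040)),("top",T(118,118),(.082,0,0)),("scene",S(650,235),(.082,0,0)),
("scene",S(575,388),(.065,-.04,-.065)),("scene",S(722,278),(.065,.04,-.056)),("scene",S(388,247),(-.065,-.04,-.056)),("top",T(22,235),(.065,.04,-.053)),("top",T(140,498),(-.065,.04,-.053))]
lines=[("top",T(152,186)),("top",T(268,432)),("scene",S(537,206)),("scene",S(412,81))]
def res(v,full=False):
    x,y,a=v[:3]; M=R.from_euler('z',a).as_matrix(); o=np.array([x,y,.065]); r=[]
    off={"top":np.r_[0,0,0],"scene":np.r_[v[3],v[4],0]}
    for n,uv,p in pts: r+=list(proj(n,o+M@np.array(p)+off[n])[0]-uv)
    for n,uv in lines:
        A,B=proj(n,np.array([o+M@[-.07,0,0],o+M@[.06,0,0]])+off[n]); d=(B-A)/np.linalg.norm(B-A); w=uv-A; r.append(d[0]*w[1]-d[1]*w[0])
    return np.array(r)
s=least_squares(res,[.43,-.37,.2,0,0],loss="soft_l1"); print(s.x, np.degrees(s.x[2])); print(np.round(res(s.x),2))
E
```

```text
[ 0.4339014  -0.37216245  0.23418646 -0.00136949  0.00450177] 13.417895774123568
[ 0.24 -0.05  0.88  1.01  0.02  0.2   0.1   0.59 -1.    1.29  0.31 -1.79
 -2.38 -1.14 -0.67 -2.11  1.14  0.58  0.29  0.23  7.12 -0.05]
```

```bash
cat >> h.py <<'E'
def leg(p1,yaw1,n,via=None,frm=None):
    """per-row tool-frame shifts (mm) and twist z for tool-down move from measured pose"""
    s=env.state(); p0=s["ee_pos"]; y0=R.from_euler("xyz",s["ee_rot"]).as_matrix()[:2,0]; y0=np.arctan2(y0[1],y0[0])
    if frm is not None: p0,y0=np.array(frm[:3]),frm[3]
    dy=(yaw1-y0+np.pi)%(2*np.pi)-np.pi; w=dy/n; pts=[p0]+([via] if via is not None else [])+[p1]; pts=np.array(pts)
    L=np.r_[0,np.cumsum(np.linalg.norm(np.diff(pts,axis=0),axis=1))]; q=np.array([np.interp(np.linspace(0,L[-1],n+1),L,pts[:,k]) for k in range(3)]).T
    print("dyaw %.3f twist z/row %.4f"%(dy,-w))
    for i in range(n):
        a=y0+i*w; M=R.from_euler("xyz",[np.pi,0,a]).as_matrix(); print(np.round(M.T@(q[i+1]-q[i])*1000,1).tolist())
def st():
    s=env.state(); print({k:np.round(s[k],4).tolist() for k in("t","joint_pos","ee_pos","ee_rot","wrist_force","width","finger_force")})
E
python3 -c "
from h import *
leg([.433,-.37,.40],.234,27,via=[.5,.1,.405])"
```

```text
dyaw -2.568 twist z/row 0.0951
[-30.1, -23.3, -0.1]
[-32.2, -20.3, -0.1]
[-34.0, -17.2, -0.1]
[-35.5, -13.9, -0.1]
[-36.6, -10.4, -0.1]
[-37.5, -6.9, -0.1]
[-37.9, -3.3, -0.1]
[-38.1, 0.3, -0.1]
[-37.9, 3.9, -0.1]
[-37.4, 7.5, -0.1]
[-36.5, 11.0, -0.1]
[-35.3, 14.4, -0.1]
[-33.7, 17.7, -0.1]
[-31.9, 20.8, -0.1]
[-33.6, 12.0, 0.1]
[-38.0, 2.1, 0.4]
[-37.7, 5.7, 0.4]
[-37.0, 9.2, 0.4]
[-35.9, 12.7, 0.4]
[-34.6, 16.0, 0.4]
[-32.9, 19.2, 0.4]
[-30.9, 22.3, 0.4]
[-28.6, 25.1, 0.4]
[-26.1, 27.7, 0.4]
[-23.4, 30.1, 0.4]
[-20.4, 32.2, 0.4]
[-17.3, 34.0, 0.4]
```

```bash
python3 -m crank '{"gripper":[1,1,1,1,1],"dp":[[-0.030,-0.023,0],[-0.032,-0.020,0],[-0.034,-0.017,0],[-0.0355,-0.014,0],[-0.0365,-0.010,0]],"twist":[[0,0,0.095],[0,0,0.095],[0,0,0.095],[0,0,0.095],[0,0,0.095]]}'
python3 -m crank '{"gripper":[1,1,1,1,1],"dp":[[-0.0375,-0.007,0],[-0.038,-0.003,0],[-0.038,0,0],[-0.038,0.004,0],[-0.0375,0.0075,0]],"twist":[[0,0,0.095],[0,0,0.095],[0,0,0.095],[0,0,0.095],[0,0,0.095]]}'
python3 -m crank '{"gripper":[1,1,1,1,1],"dp":[[-0.0365,0.011,0],[-0.0355,0.0145,0],[-0.034,0.0175,0],[-0.032,0.021,0],[-0.0335,0.012,0]],"twist":[[0,0,0.095],[0,0,0.095],[0,0,0.095],[0,0,0.095],[0,0,0.095]]}'
python3 -m crank '{"gripper":[1,1,1,1,1],"dp":[[-0.038,0.002,0],[-0.0375,0.0055,0],[-0.037,0.009,0],[-0.036,0.0125,0],[-0.0345,0.016,0]],"twist":[[0,0,0.095],[0,0,0.095],[0,0,0.095],[0,0,0.095],[0,0,0.095]]}'
python3 -c "
from h import *
st(); leg([.433,-.37,.36],.234,8)"
```

```text
t: 0.52
ee_pos: [0.3037, 0.4052, 0.4043]
ee_rot: [-3.141, 0.0, 2.323]
wrist_force: [0.9, 0.1, -0.4]
width: 0.0851
finger_force: 0.0
t: 0.93
ee_pos: [0.4073, 0.2449, 0.4046]
ee_rot: [-3.141, 0.0, 1.847]
wrist_force: [0.8, 0.5, 0.5]
width: 0.0856
finger_force: 0.0
t: 1.35
ee_pos: [0.5006, 0.0817, 0.4047]
ee_rot: [3.14, -0.0, 1.372]
wrist_force: [2.0, 1.0, -0.3]
width: 0.0853
finger_force: 0.0
t: 1.77
ee_pos: [0.4705, -0.1063, 0.4045]
ee_rot: [-3.141, 0.0, 0.897]
wrist_force: [0.5, -0.0, -0.0]
width: 0.0855
finger_force: 0.0
{'t': 1.7667, 'joint_pos': [-0.3655, 0.1893, 1.7556, -0.0001, 1.1972, 0.3081], 'ee_pos': [0.4705, -0.1063, 0.4045], 'ee_rot': [-3.1411, 0.0002, 0.8972], 'wrist_force': [0.5027, -0.0073, -0.0091], 'width': 0.0855, 'finger_force': 0.0}
dyaw -0.663 twist z/row 0.0829
[-28.7, 16.9, 5.6]
[-27.2, 19.2, 5.6]
[-25.5, 21.4, 5.6]
[-23.6, 23.4, 5.6]
[-21.6, 25.3, 5.6]
[-19.5, 27.0, 5.6]
[-17.2, 28.5, 5.6]
[-14.7, 29.9, 5.6]
```

Tracking is accurate. Continue to hover above the duster, then a picture for calibrating the cameras against the gripper.

```bash
python3 -m crank '{"gripper":[1,1,1,1,1],"dp":[[-0.0285,0.017,0.0055],[-0.027,0.019,0.0055],[-0.0255,0.0215,0.0055],[-0.0235,0.0235,0.0055],[-0.0215,0.0255,0.0055]],"twist":[[0,0,0.083],[0,0,0.083],[0,0,0.083],[0,0,0.083],[0,0,0.083]]}'
python3 -m crank '{"gripper":[1,1,1,1,1],"dp":[[-0.0195,0.027,0.0055],[-0.017,0.0285,0.0055],[-0.0145,0.030,0.0055],[0,0,0],[0,0,0]],"twist":[[0,0,0.083],[0,0,0.083],[0,0,0.083],[0,0,0],[0,0,0]]}'
python3 - <<'E'
from h import *
import cv2
st()
t=eyes.capture("top"); s=eyes.capture("scene"); 
cv2.imwrite("pics/t1.png",t);cv2.imwrite("pics/s1.png",s)
a=cv2.resize(t[140:250,345:445],None,fx=4,fy=4,interpolation=cv2.INTER_CUBIC); b=cv2.resize(s[120:300,40:140],None,fx=4*.8,fy=3.3,interpolation=cv2.INTER_CUBIC)
b=cv2.resize(s[150:300,40:140],None,fx=4,fy=4,interpolation=cv2.INTER_CUBIC)
o=np.zeros((600,800,3),np.uint8); o[:440,:400]=a; o[:,400:]=b; cv2.imwrite("pics/e.png",cv2.convertScaleAbs(o,alpha=1.5,beta=10))
p=env.state()["ee_pos"]
print(proj("top",p+[0,0,-.16]),proj("scene",p+[0,0,-.16]))
E
```

```text
t: 2.18
ee_pos: [0.4485, -0.2709, 0.3767]
ee_rot: [-3.141, 0.0, 0.482]
wrist_force: [0.3, -0.4, -0.2]
width: 0.0852
finger_force: 0.0
t: 2.6
ee_pos: [0.4353, -0.3697, 0.3598]
ee_rot: [-3.14, 0.001, 0.235]
wrist_force: [-0.8, 1.6, -0.3]
width: 0.0855
finger_force: 0.0
{'t': 2.6, 'joint_pos': [-0.825, 0.3624, 1.6269, -0.0, 1.1536, 0.5103], 'ee_pos': [0.4353, -0.3697, 0.3598], 'ee_rot': [-3.1404, 0.0007, 0.2355], 'wrist_force': [-0.7743, 1.6017, -0.2535], 'width': 0.0855, 'finger_force': 0.0}
[[404.58428587 192.40813096]] [[ 81.09662211 196.79649835]]
```

View pics/e.png

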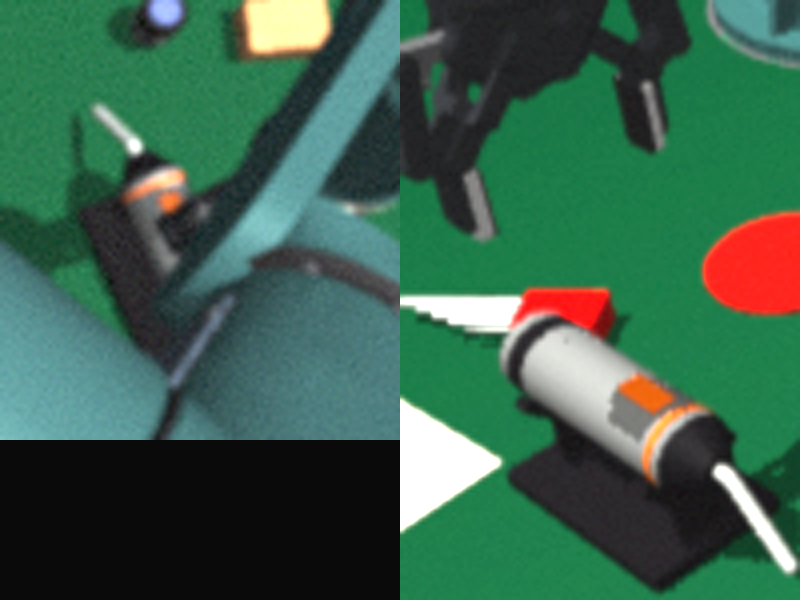

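```bash
python3 -m crank '{"gripper":[1,1,1,1,1],"dp":[[-0.002,0,0.035],[0,0,0.035],[0,0,0.035],[0,0,0.025],[0,0,0.010]],"twist":[[0,0,0],[0,0,0],[0,0,0],[0,0,0],[0,0,0]]}'
python3 -m crank '{"gripper":[0.6,0.55,0.5,0.45,0.4],"dp":[[0,0,0],[0,0,0],[0,0,0],[0,0,0],[0,0,0]],"twist":[[0,0,0],[0,0,0],[0,0,0],[0,0,0],[0,0,0]]}' 25
python3 -m crank '{"gripper":[0.35,0.3,0.3,0.3,0.3],"dp":[[0,0,0],[0,0,0],[0,0,0],[0,0,0],[0,0,0]],"twist":[[0,0,0],[0,0,0],[0,0,0],[0,0,0],[0,0,0]]}' 25
```

```text
t: 3.12
ee_pos: [0.4331, -0.3659, 0.2177]
ee_rot: [-3.136, 0.003, 0.24]
wrist_force: [0.0, 0.6, -1.2]
width: 0.0855
finger_force: 0.0
t: 3.53
ee_pos: [0.4343, -0.368, 0.2227]
ee_rot: [-3.141, -0.001, 0.237]
wrist_force: [0.7, 5.8, 4.7]
width: 0.0431
finger_force: 25.1
t: 3.95
ee_pos: [0.4343, -0.3679, 0.2228]
ee_rot: [-3.142, -0.002, 0.237]
wrist_force: [0.4, 5.2, 5.0]
width: 0.0435
finger_force: 25.1
```

```bash
python3 -m crank '{"gripper":[0.3,0.3,0.3,0.3,0.3],"dp":[[0,0,0],[0,0,-0.010],[0,0,-0.030],[0,0,-0.035],[0,0,-0.035]],"twist":[[0,0,0],[0,0,0],[0,0,0],[0,0,0],[0,0,0]]}' 60
python3 -c "
from h import *
leg([.5045,-.2058,.335],1.396,12)"
```

```text
t: 4.37
ee_pos: [0.4337, -0.3686, 0.3331]
ee_rot: [3.141, 0.0, 0.238]
wrist_force: [0.7, -0.7, -3.4]
width: 0.0421
finger_force: 61.5
dyaw 1.158 twist z/row -0.0965
[8.9, -11.8, -0.2]
[10.0, -10.9, -0.2]
[11.0, -9.9, -0.2]
[11.9, -8.7, -0.2]
[12.7, -7.6, -0.2]
[13.4, -6.3, -0.2]
[13.9, -5.0, -0.2]
[14.3, -3.6, -0.2]
[14.6, -2.2, -0.2]
[14.8, -0.8, -0.2]
[14.8, 0.6, -0.2]
[14.6, 2.1, -0.2]
```

```bash
python3 -m crank '{"gripper":[0.3,0.3,0.3,0.3,0.3],"dp":[[0.009,-0.012,0],[0.010,-0.011,0],[0.011,-0.010,0],[0.012,-0.0085,0],[0.0125,-0.0075,0]],"twist":[[0,0,-0.0965],[0,0,-0.0965],[0,0,-0.0965],[0,0,-0.0965],[0,0,-0.0965]]}'
python3 -m crank '{"gripper":[0.3,0.3,0.3,0.3,0.3],"dp":[[0.0135,-0.0065,0],[0.014,-0.005,0],[0.0145,-0.0035,0],[0.0145,-0.002,0],[0.015,-0.001,0]],"twist":[[0,0,-0.0965],[0,0,-0.0965],[0,0,-0.0965],[0,0,-0.0965],[0,0,-0.0965]]}'
python3 -m crank '{"gripper":[0.3,0.3,0.3,0.3,0.3],"dp":[[0.015,0.0005,0.005],[0.0145,0.002,0.010],[0,0,0.013],[0,0,0.010],[0,0,0]],"twist":[[0,0,-0.0965],[0,0,-0.0965],[0,0,0],[0,0,0],[0,0,0]]}'
python3 - <<'E'
from h import *
import cv2
st()
t=eyes.capture("top"); s=eyes.capture("scene"); 
cv2.imwrite("pics/t2.png",t);cv2.imwrite("pics/s2.png",s)
a=cv2.resize(t[110:240,230:330],None,fx=4,fy=4,interpolation=cv2.INTER_CUBIC); b=cv2.resize(s[150:300,180:280],None,fx=4,fy=4,interpolation=cv2.INTER_CUBIC)
o=np.zeros((600,800,3),np.uint8); o[:520,:400]=a; o[:,400:]=b; cv2.imwrite("pics/g.png",o)
E
```

```text
t: 4.78
ee_pos: [0.4636, -0.3004, 0.3327]
ee_rot: [3.139, -0.0, 0.725]
wrist_force: [-0.0, -0.8, -3.3]
width: 0.0417
finger_force: 62.0
t: 5.2
ee_pos: [0.4935, -0.2322, 0.3325]
ee_rot: [3.139, 0.001, 1.208]
wrist_force: [0.5, 0.9, -2.4]
width: 0.0425
finger_force: 62.0
t: 5.62
ee_pos: [0.5041, -0.205, 0.292]
ee_rot: [-3.14, -0.0, 1.396]
wrist_force: [0.1, 0.1, -3.3]
width: 0.042
finger_force: 61.8
{'t': 5.6167, 'joint_pos': [-0.513, 0.4101, 1.7546, -0.0006, 0.9787, -0.3376], 'ee_pos': [0.5041, -0.205, 0.292], 'ee_rot': [-3.1398, -0.0001, 1.3957], 'wrist_force': [0.0645, 0.1422, -3.3035], 'width': 0.042, 'finger_force': 61.779}
```

View pics/g.png

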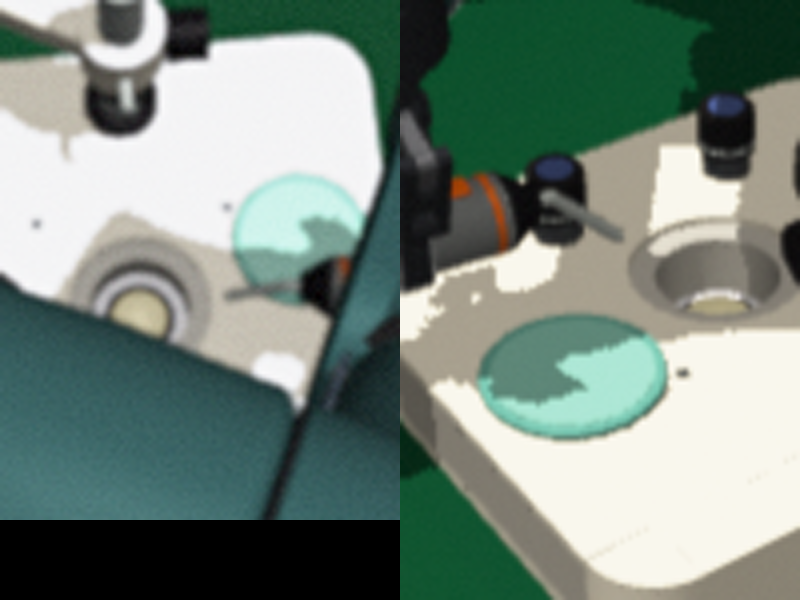

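```bash
python3 - <<'E'
from h import *
np.set_printoptions(precision=4,suppress=True)
n=np.array([.5264,-.0789,.094])
for c,tip,op,z in (("top",(287.5,184),(265.3,186.5),.055),("scene",(235.5,209.2),(258.8,216.5),.055)):
    a=back(c,tip,.094)[0]; b=back(c,op,z)[0]; print(c,proj(c,n)[0],"tip",a,"open",b,"diff",b-a, "open corrected",b-a+n)
E
```

```text
top [284.674  184.2032] tip [ 0.5258 -0.0868  0.094 ] open [ 0.5369 -0.0261  0.055 ] diff [ 0.011   0.0608 -0.039 ] open corrected [ 0.5374 -0.0181  0.055 ]
scene [235.1523 209.0122] tip [ 0.5274 -0.0787  0.094 ] open [ 0.539  -0.0228  0.055 ] diff [ 0.0116  0.0559 -0.039 ] open corrected [ 0.538 -0.023  0.055]
```

```bash
python3 -m crank '{"gripper":[0.3,0.3,0.3,0.3,0.3],"dp":[[0.0015,0.0015,0.006],[0,0,0.006],[0,0,0.0024],[0,0,0],[0,0,0]],"twist":[[0,0,0],[0,0,0],[0,0,0],[0,0,0],[0,0,0]]}'
for i in 1 2; do :; done
python3 -m crank '{"gripper":[0.3,0.3,0.3,0.3,0.3],"dp":[[0,0,0],[0,0,0],[0,0,0],[0,0,0],[0,0,0]],"twist":[[0,0,0],[0,0,0],[0,0,0],[0,0,0],[0,0,0]]}'
python3 - <<'E'
from h import *
import cv2
st()
t=eyes.capture("top"); s=eyes.capture("scene"); 
cv2.imwrite("pics/t3.png",t);cv2.imwrite("pics/s3.png",s)
a=cv2.resize(t[165:215,245:295],None,fx=8,fy=8,interpolation=cv2.INTER_CUBIC); b=cv2.resize(s[185:235,220:270],None,fx=8,fy=8,interpolation=cv2.INTER_CUBIC)
cv2.imwrite("pics/i.png",np.hstack([a,b]))
E
```

```text
t: 6.13
ee_pos: [0.5064, -0.2042, 0.2781]
ee_rot: [-3.141, -0.0, 1.396]
wrist_force: [-0.3, 0.0, -3.1]
width: 0.0419
finger_force: 61.8
t: 6.55
ee_pos: [0.5066, -0.2042, 0.2785]
ee_rot: [3.141, 0.0, 1.396]
wrist_force: [-0.2, -1.1, -2.3]
width: 0.0422
finger_force: 61.8
{'t': 6.55, 'joint_pos': [-0.5095, 0.4305, 1.7632, -0.0002, 0.9476, -0.3345], 'ee_pos': [0.5066, -0.2042, 0.2785], 'ee_rot': [3.1414, 0.0002, 1.3958], 'wrist_force': [-0.2282, -1.0665, -2.3097], 'width': 0.0422, 'finger_force': 61.7793}
```

View pics/i.png

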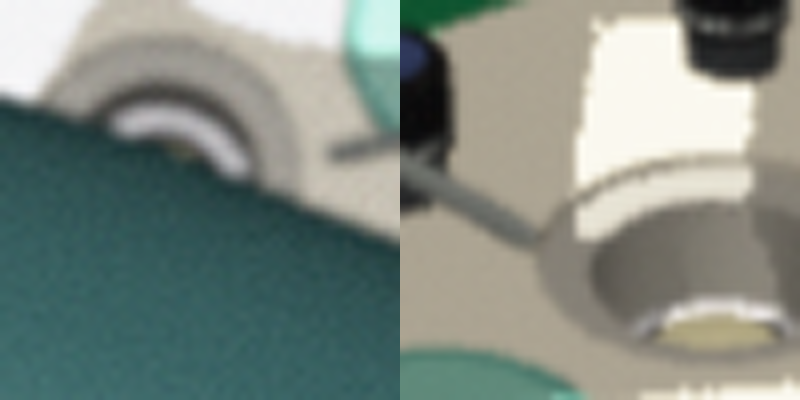

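```bash
python3 - <<'E'
from h import *
from scipy.optimize import least_squares
np.set_printoptions(precision=4,suppress=True)
a=np.linspace(0,2*np.pi,721); C=np.c_[np.cos(a),np.sin(a),0*a]
def ext(c,x,y,r,z):
    q=proj(c,C*r+[x,y,z]); return np.r_[q.min(0),q.max(0)]
f=lambda v: ext("top",*v,.0515,.055)-[247.9,169.1,282.8,203.8]
s=least_squares(f,[.537,-.026]); print("top",s.x,s.fun)
f=lambda v: (ext("scene",*v,.0515,.055)-[237,204.6,0,0])[:2]
s=least_squares(f,[.537,-.026]); print("scene",s.x,s.fun)
# plate
f=lambda v: ext("top",*v,.0495,.0605)-[190+333/3.4,75+265/3.4,190+449/3.4,75+378/3.4]
s=least_squares(f,[.57,-.146]); print("plate top",s.x,s.fun)
f=lambda v: ext("scene",*v,.0495,.0605)-[50+510/3.4,140+301/3.4,50+669/3.4,140+404/3.4]
s=least_squares(f,[.57,-.146]); print("plate scene",s.x,s.fun)
n=env.state()["ee_pos"]+[.128*.174,.128*.985,-.198]; print("nozzle kin",n)
for c,t in (("top",(286.5,184.5)),("scene",(236.5,215.4))): print(c,back(c,t,n[2]))
E
```

```text
top [ 0.5374 -0.0263] [-0.3613  0.0021  0.361  -0.0081]
scene [ 0.5434 -0.0239] [-0.  0.]
plate top [ 0.5688 -0.1474] [-0.0125  0.139   0.0125 -0.1349]
plate scene [ 0.5723 -0.1439] [-0.1886  0.0741  0.1896 -0.085 ]
nozzle kin [ 0.5288 -0.0781  0.0804]
top [[ 0.5279 -0.0852  0.0804]]
scene [[ 0.5322 -0.08    0.0804]]
```

```bash
python3 -m crank '{"gripper":[0.3,0.3,0.3,0.3,0.3],"dp":[[0,0,0],[0,0,0],[0,0,0],[0,0,0],[0,0,0]],"twist":[[0,0,0],[0,0,0],[0,0,0],[0,0,0],[0,0,0]]}'
python3 -m crank '{"gripper":[0.3,0.3,0.3,0.3,0.3],"dp":[[0,0,0],[0,0,0],[0,0,0],[0,0,0],[0,0,0]],"twist":[[0,0,0],[0,0,0],[0,0,0],[0,0,0],[0,0,0]]}'
python3 -m crank '{"gripper":[0.3,0.3,0.3,0.3,0.3],"dp":[[0,0,0],[0,0,0],[0,0,0],[0,0,0],[0,0,0]],"twist":[[0,0,0],[0,0,0],[0,0,0],[0,0,0],[0,0,0]]}'
python3 -m crank '{"gripper":[0.3,0.3,0.3,0.3,0.3],"dp":[[0,0,0],[0,0,-0.010],[0,0,-0.020],[0,0,-0.020],[0,0,-0.005]],"twist":[[0,0,0],[0,0,0],[0,0,0],[0,0,0],[0,0,0]]}'
python3 -c "
from h import *
leg([.4343,-.3679,.333],.237,12)"
```

```text
t: 7.07
ee_pos: [0.5065, -0.2041, 0.2783]
ee_rot: [-3.142, 0.0, 1.396]
wrist_force: [0.1, -0.6, -1.6]
width: 0.0422
finger_force: 61.8
t: 7.48
ee_pos: [0.5065, -0.2041, 0.2783]
ee_rot: [-3.141, 0.0, 1.396]
wrist_force: [0.6, -0.2, -2.6]
width: 0.0423
finger_force: 61.8
t: 7.9
ee_pos: [0.5065, -0.2041, 0.2783]
ee_rot: [-3.142, 0.0, 1.396]
wrist_force: [0.0, -0.8, -2.6]
width: 0.0422
finger_force: 61.8
t: 8.32
ee_pos: [0.5076, -0.2047, 0.3367]
ee_rot: [3.137, 0.002, 1.396]
wrist_force: [-0.0, -0.9, -2.8]
width: 0.042
finger_force: 61.8
dyaw -1.159 twist z/row 0.0966
[-14.5, -3.6, 0.3]
[-14.7, -2.2, 0.3]
[-14.9, -0.8, 0.3]
[-14.9, 0.6, 0.3]
[-14.8, 2.1, 0.3]
[-14.5, 3.5, 0.3]
[-14.1, 4.9, 0.3]
[-13.6, 6.2, 0.3]
[-12.9, 7.5, 0.3]
[-12.1, 8.7, 0.3]
[-11.2, 9.8, 0.3]
[-10.2, 10.9, 0.3]
```

```bash
python3 -m crank '{"gripper":[0.3,0.3,0.3,0.3,0.3],"dp":[[-0.0145,-0.0035,0],[-0.0145,-0.002,0],[-0.015,-0.001,0],[-0.015,0.0005,0],[-0.015,0.002,0]],"twist":[[0,0,0.0966],[0,0,0.0966],[0,0,0.0966],[0,0,0.0966],[0,0,0.0966]]}'
python3 -m crank '{"gripper":[0.3,0.3,0.3,0.3,0.3],"dp":[[-0.0145,0.0035,0],[-0.014,0.005,0],[-0.0135,0.006,0],[-0.013,0.0075,0],[-0.012,0.0085,0]],"twist":[[0,0,0.0966],[0,0,0.0966],[0,0,0.0966],[0,0,0.0966],[0,0,0.0966]]}'
python3 -m crank '{"gripper":[0.3,0.3,0.3,0.3,0.3],"dp":[[-0.011,0.010,0],[-0.010,0.011,0],[0,0,0],[0,0,0],[0,0,0]],"twist":[[0,0,0.0966],[0,0,0.0966],[0,0,0],[0,0,0],[0,0,0]]}'
python3 -c "
from h import *
leg([.4343,-.3679,.228],.237,5)"
```

```text
t: 8.73
ee_pos: [0.4754, -0.2727, 0.3333]
ee_rot: [3.142, 0.0, 0.908]
wrist_force: [-0.7, -0.7, -2.4]
width: 0.0423
finger_force: 61.6
t: 9.15
ee_pos: [0.4448, -0.3405, 0.3332]
ee_rot: [-3.142, 0.0, 0.425]
wrist_force: [0.0, 0.8, -2.4]
width: 0.0424
finger_force: 61.4
t: 9.57
ee_pos: [0.4336, -0.3668, 0.3332]
ee_rot: [-3.141, 0.0, 0.238]
wrist_force: [-0.4, 0.2, -2.9]
width: 0.0422
finger_force: 61.6
dyaw -0.001 twist z/row 0.0002
[0.1, 0.2, 21.0]
[0.1, 0.2, 21.0]
[0.1, 0.2, 21.0]
[0.1, 0.2, 21.0]
[0.1, 0.2, 21.0]
```

```bash
python3 -m crank '{"gripper":[0.3,0.3,0.3,0.3,0.3],"dp":[[0.0005,0.0005,0.020],[0,0.0005,0.030],[0,0,0.030],[0,0,0.015],[0,0,0.007]],"twist":[[0,0,0],[0,0,0],[0,0,0],[0,0,0],[0,0,0]]}'
python3 -m crank '{"gripper":[0.3,0.3,0.3,0.3,0.3],"dp":[[0,0,0.004],[0,0,0.003],[0,0,0],[0,0,0],[0,0,0]],"twist":[[0,0,0],[0,0,0],[0,0,0],[0,0,0],[0,0,0]]}'
```

```text
t: 9.98
ee_pos: [0.4338, -0.3663, 0.2288]
ee_rot: [-3.137, 0.002, 0.239]
wrist_force: [0.5, 1.1, -2.6]
width: 0.0424
finger_force: 61.7
t: 10.4
ee_pos: [0.4348, -0.3685, 0.2254]
ee_rot: [3.14, -0.001, 0.237]
wrist_force: [0.0, -0.5, -2.1]
width: 0.0422
finger_force: 61.7
```

```bash
python3 -m crank '{"gripper":[0.3,0.3,0.3,0.3,0.3],"dp":[[0,0,0.001],[0,0,0.001],[0,0,0.001],[0,0,0],[0,0,0]],"twist":[[0,0,0],[0,0,0],[0,0,0],[0,0,0],[0,0,0]]}'
```

```text
t: 10.82
ee_pos: [0.4346, -0.3679, 0.223]
ee_rot: [3.141, -0.001, 0.236]
wrist_force: [-1.7, 4.6, 12.0]
width: 0.0421
finger_force: 63.3
```

```bash
python3 -m crank '{"gripper":[0.45,0.5,0.6,0.8,1],"dp":[[0,0,-0.0007],[0,0,0],[0,0,0],[0,0,0],[0,0,0]],"twist":[[0,0,0],[0,0,0],[0,0,0],[0,0,0],[0,0,0]]}'
python3 -m crank '{"gripper":[1,1,1,1,1],"dp":[[0,0,0],[0,0,0],[0,0,-0.005],[0,0,-0.020],[0,0,-0.030]],"twist":[[0,0,0],[0,0,0],[0,0,0],[0,0,0],[0,0,0]]}'
python3 -m crank '{"gripper":[1,1,1,1,1],"dp":[[0,0,-0.040],[0,0,-0.040],[0,0,-0.005],[0,0,0],[0,0,0]],"twist":[[0,0,0],[0,0,0],[0,0,0],[0,0,0],[0,0,0]]}'
python3 - <<'E'
from h import *
import cv2
s=eyes.capture("scene"); cv2.imwrite("pics/s4.png",s); d0=cv2.imread("pics/scene0.png")
d=np.abs(s.astype(int)-d0).max(2)[215:300,60:150]; print((d>60).sum(), np.argwhere(d>60).mean(0) if (d>60).any() else 0)
# seat / plate in robot frame, push geometry
c=np.array([.539,-.0215]); off=np.array([.0318,-.1206]); 
p=c+off; u=-off/np.linalg.norm(off); print("plate",p,"dir",u,"ang",np.arctan2(u[1],u[0]),np.linalg.norm(off))
E
```

```text
t: 11.23
ee_pos: [0.4344, -0.3685, 0.2221]
ee_rot: [3.141, -0.0, 0.237]
wrist_force: [-0.1, 0.3, -0.1]
width: 0.0736
finger_force: 0.0
t: 11.65
ee_pos: [0.4334, -0.3672, 0.2754]
ee_rot: [-3.136, 0.003, 0.236]
wrist_force: [0.2, -0.6, 0.5]
width: 0.0854
finger_force: 0.0
t: 12.07
ee_pos: [0.4342, -0.368, 0.3623]
ee_rot: [3.141, -0.0, 0.237]
wrist_force: [0.0, 0.8, -0.4]
width: 0.0857
finger_force: 0.0
119 [34.58823529 39.41176471]
plate [ 0.5708 -0.1421] dir [-0.25496686  0.96694979] ang 1.8286097576915776 0.12472209106649872
```

```bash
python3 -c "
from h import *
leg([.5861,-.2001,.27],1.829,15)"
```

```text
dyaw 1.592 twist z/row -0.1062
[12.5, -8.5, 6.1]
[13.3, -7.1, 6.1]
[14.0, -5.7, 6.1]
[14.5, -4.1, 6.1]
[14.9, -2.6, 6.1]
[15.1, -1.0, 6.1]
[15.1, 0.6, 6.1]
[14.9, 2.2, 6.1]
[14.6, 3.8, 6.1]
[14.1, 5.3, 6.1]
[13.5, 6.8, 6.1]
[12.7, 8.2, 6.1]
[11.8, 9.5, 6.1]
[10.7, 10.6, 6.1]
[9.5, 11.7, 6.1]
```

```bash
python3 -m crank '{"gripper":[1,1,1,0.9,0.82],"dp":[[0.0125,-0.0085,0.006],[0.0135,-0.007,0.006],[0.014,-0.0055,0.006],[0.0145,-0.004,0.006],[0.015,-0.0025,0.006]],"twist":[[0,0,-0.106],[0,0,-0.106],[0,0,-0.106],[0,0,-0.106],[0,0,-0.106]]}'
python3 -m crank '{"gripper":[0.82,0.82,0.82,0.82,0.82],"dp":[[0.015,-0.001,0.006],[0.015,0.0005,0.006],[0.015,0.002,0.006],[0.0145,0.004,0.006],[0.014,0.0055,0.006]],"twist":[[0,0,-0.106],[0,0,-0.106],[0,0,-0.106],[0,0,-0.106],[0,0,-0.106]]}'
python3 -m crank '{"gripper":[0.82,0.82,0.82,0.82,0.82],"dp":[[0.0135,0.007,0.006],[0.0125,0.008,0.006],[0.012,0.0095,0.006],[0.0105,0.0105,0.006],[0.0095,0.0115,0.006]],"twist":[[0,0,-0.106],[0,0,-0.106],[0,0,-0.106],[0,0,-0.106],[0,0,-0.106]]}'
python3 -m crank '{"gripper":[0.82,0.82,0.82,0.82,0.82],"dp":[[0,0,0.015],[0,0,0.015],[0,0,0.008],[0,0,0],[0,0,0]],"twist":[[0,0,0],[0,0,0],[0,0,0],[0,0,0],[0,0,0]]}'
```

```text
t: 12.53
ee_pos: [0.4852, -0.3115, 0.3293]
ee_rot: [-3.137, 0.001, 0.772]
wrist_force: [-0.7, 0.7, 0.3]
width: 0.0701
finger_force: 0.0
t: 12.95
ee_pos: [0.5359, -0.2559, 0.2992]
ee_rot: [-3.137, -0.001, 1.302]
wrist_force: [-0.6, -0.3, -0.4]
width: 0.0702
finger_force: 0.0
t: 13.37
ee_pos: [0.5864, -0.2005, 0.2691]
ee_rot: [-3.138, -0.003, 1.832]
wrist_force: [0.1, 0.3, 0.4]
width: 0.07
finger_force: 0.0
t: 13.78
ee_pos: [0.5862, -0.2013, 0.2325]
ee_rot: [-3.139, -0.002, 1.826]
wrist_force: [0.4, -0.7, -0.4]
width: 0.07
finger_force: 0.0
```

```bash
python3 - <<'E'
from h import *
import cv2
st(); leg([.5861,-.2001,.225],1.829,1)
s=eyes.capture("scene"); cv2.imwrite("pics/s5.png",s); d0=cv2.imread("pics/scene0.png")
a=cv2.resize(s[190:310,55:235],None,fx=4.4,fy=4.4,interpolation=cv2.INTER_CUBIC); cv2.imwrite("pics/j.png",a)
E
```

```text
{'t': 13.7833, 'joint_pos': [-0.4422, 0.5769, 1.6265, -0.0001, 0.9416, -0.6976], 'ee_pos': [0.5862, -0.2013, 0.2325], 'ee_rot': [-3.1389, -0.0021, 1.8263], 'wrist_force': [0.3842, -0.6683, -0.4376], 'width': 0.07, 'finger_force': 0.0}
dyaw 0.003 twist z/row -0.0027
[1.2, 0.2, 7.5]
```

View pics/j.png

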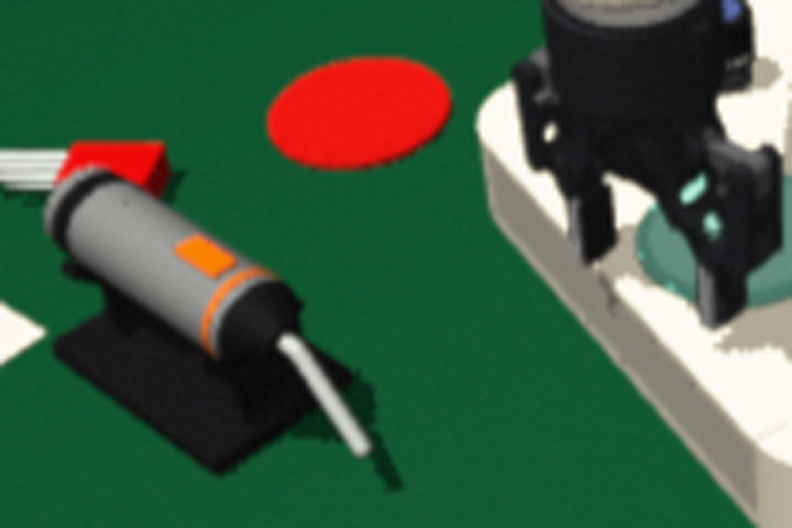

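```bash
python3 -m crank '{"gripper":[0.82,0.82,0.82,0.82,0.82],"dp":[[0,0,0.004],[0,0,0.003],[0,0,0],[0,0,0],[0,0,0]],"twist":[[0,0,0],[0,0,0],[0,0,0],[0,0,0],[0,0,0]]}'
python3 -m crank '{"gripper":[0.82,0.82,0.82,0.82,0.82],"dp":[[0,0,0.002],[0,0,0],[0,0,0.002],[0,0,0],[0,0,0]],"twist":[[0,0,0],[0,0,0],[0,0,0],[0,0,0],[0,0,0]]}'
```

```text
t: 14.25
ee_pos: [0.587, -0.2016, 0.2273]
ee_rot: [3.141, 0.0, 1.826]
wrist_force: [0.5, 0.4, 0.5]
width: 0.0706
finger_force: 0.0
t: 14.67
ee_pos: [0.5869, -0.2015, 0.2228]
ee_rot: [-3.141, -0.0, 1.827]
wrist_force: [-0.1, 0.1, 0.2]
width: 0.07
finger_force: 0.0
```

```bash
python3 -m crank '{"gripper":[0.82,0.82,0.82,0.82,0.82],"dp":[[0,0,0.001],[0,0,0],[0,0,0.001],[0,0,0],[0,0,0]],"twist":[[0,0,0],[0,0,0],[0,0,0],[0,0,0],[0,0,0]]}'
python3 -m crank '{"gripper":[0.82,0.82,0.82,0.82,0.82],"dp":[[0,0,0.001],[0,0,0],[0,0,0],[0,0,0],[0,0,0]],"twist":[[0,0,0],[0,0,0],[0,0,0],[0,0,0],[0,0,0]]}'
```

```text
t: 15.08
ee_pos: [0.587, -0.2015, 0.221]
ee_rot: [-3.141, 0.0, 1.827]
wrist_force: [-0.4, -0.3, -0.5]
width: 0.0696
finger_force: 0.0
t: 15.5
ee_pos: [0.587, -0.2016, 0.2207]
ee_rot: [3.141, 0.0, 1.827]
wrist_force: [-1.2, 0.5, 5.7]
width: 0.0701
finger_force: 2.8
```

```bash
python3 -m crank '{"gripper":[0.82,0.82,0.82,0.82,0.82],"dp":[[0,0,-0.0025],[0,0,0],[0.004,0,0],[0.004,0,0],[0.004,0,0]],"twist":[[0,0,0],[0,0,0],[0,0,0],[0,0,0],[0,0,0]]}'
python3 -m crank '{"gripper":[0.82,0.82,0.82,0.82,0.82],"dp":[[0.004,0,0],[0.005,0,0],[0.005,0,0],[0.005,0,0],[0.005,0,0]],"twist":[[0,0,0],[0,0,0],[0,0,0],[0,0,0],[0,0,0]]}'
python3 -m crank '{"gripper":[0.82,0.82,0.82,0.82,0.82],"dp":[[0.006,0,0],[0.006,0,0],[0.006,0,0],[0.006,0,0],[0.006,0,0]],"twist":[[0,0,0],[0,0,0],[0,0,0],[0,0,0],[0,0,0]]}'
python3 -m crank '{"gripper":[0.82,0.82,0.82,0.82,0.82],"dp":[[0.006,0,0],[0.006,0,0],[0.005,0,0],[0.004,0,0],[0.002,0,0]],"twist":[[0,0,0],[0,0,0],[0,0,0],[0,0,0],[0,0,0]]}'
python3 -m crank '{"gripper":[0.82,0.82,0.82,0.82,0.82],"dp":[[0.004,0,0],[0.004,0,0],[0.003,0,0],[0.002,0,0],[0,0,0]],"twist":[[0,0,0],[0,0,0],[0,0,0],[0,0,0],[0,0,0]]}'
python3 - <<'E'
from h import *
import cv2
st(); t=eyes.capture("top");s=eyes.capture("scene"); cv2.imwrite("pics/s6.png",s);cv2.imwrite("pics/t6.png",t)
a=cv2.resize(t[140:240,215:315],None,fx=4,fy=4,interpolation=cv2.INTER_CUBIC);b=cv2.resize(s[165:265,190:290],None,fx=4,fy=4,interpolation=cv2.INTER_CUBIC)
cv2.imwrite("pics/k.png",np.hstack([a,b]))
E
```

```text
t: 15.92
ee_pos: [0.5837, -0.1895, 0.2223]
ee_rot: [-3.141, -0.0, 1.826]
wrist_force: [-0.5, -0.9, -0.1]
width: 0.0703
finger_force: 0.3
t: 16.33
ee_pos: [0.5778, -0.1661, 0.2225]
ee_rot: [-3.141, 0.0, 1.827]
wrist_force: [0.5, -0.9, 0.1]
width: 0.0698
finger_force: 0.2
t: 16.75
ee_pos: [0.5701, -0.137, 0.2225]
ee_rot: [-3.142, 0.0, 1.827]
wrist_force: [0.2, -0.1, -0.9]
width: 0.0701
finger_force: 0.2
t: 17.17
ee_pos: [0.5643, -0.1148, 0.2225]
ee_rot: [-3.141, -0.0, 1.827]
wrist_force: [0.4, -1.0, 0.5]
width: 0.07
finger_force: 0.2
t: 17.58
ee_pos: [0.561, -0.1025, 0.2225]
ee_rot: [-3.141, -0.0, 1.827]
wrist_force: [0.0, 1.1, -0.6]
width: 0.0701
finger_force: 0.1
{'t': 17.5833, 'joint_pos': [-0.3018, 0.5379, 1.75, 0.0, 0.8541, -0.5578], 'ee_pos': [0.561, -0.1025, 0.2225], 'ee_rot': [-3.1413, -0.0002, 1.8268], 'wrist_force': [0.0138, 1.1332, -0.6328], 'width': 0.0701, 'finger_force': 0.0573}
```

View pics/k.png

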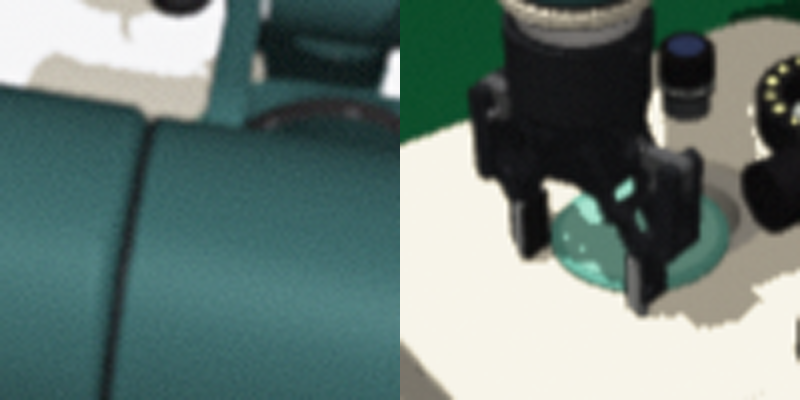

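```bash
python3 - <<'E'
from h import *
from scipy.optimize import least_squares
a=np.linspace(0,2*np.pi,721); C=np.c_[np.cos(a),np.sin(a),0*a]
def ext(c,x,y,r,z):
    q=proj(c,C*r+[x,y,z]); return np.r_[q.min(0),q.max(0)]
m=np.array([190+152/4,0,190+330/4,165+291/4])
s=least_squares(lambda v:(ext("scene",*v,.0495,.0605)-m)[[0,2,3]],[.54,-.05]); print(s.x,s.fun)
p=env.state()["ee_pos"][:2]; print("kin", p+np.array([-.255,.967])*.0467)
E
```

```text
[ 0.55407949 -0.05884522] [-0.05990648  0.05999247 -0.00695591]
kin [ 0.5492966  -0.05764041]
```

```bash
python3 -m crank '{"gripper":[0.82,0.82,0.82,0.82,0.82],"dp":[[0.004,0,0],[0.005,0,0],[0.005,0,0],[0.004,0,0],[0.003,0,0]],"twist":[[0,0,0],[0,0,0],[0,0,0],[0,0,0],[0,0,0]]}'
python3 -m crank '{"gripper":[0.82,0.82,0.82,0.82,0.82],"dp":[[0.003,0,0],[0.003,0,0],[0.002,0,0],[0.002,0,0],[0.001,0,0]],"twist":[[0,0,0],[0,0,0],[0,0,0],[0,0,0],[0,0,0]]}'
python3 -m crank '{"gripper":[0.82,0.82,0.82,0.82,0.82],"dp":[[0.001,0,0],[0.001,0,0],[0.001,0,0],[0,0,0],[0,0,0]],"twist":[[0,0,0],[0,0,0],[0,0,0],[0,0,0],[0,0,0]]}'
```

```text
t: 18.1
ee_pos: [0.5556, -0.0819, 0.2225]
ee_rot: [-3.141, -0.0, 1.827]
wrist_force: [-0.0, -1.0, -0.1]
width: 0.0703
finger_force: 0.3
t: 18.52
ee_pos: [0.553, -0.0716, 0.2225]
ee_rot: [-3.141, -0.0, 1.827]
wrist_force: [-0.3, -0.4, -0.3]
width: 0.0699
finger_force: 0.3
t: 18.93
ee_pos: [0.5522, -0.069, 0.2225]
ee_rot: [-3.141, -0.0, 1.827]
wrist_force: [0.4, 0.7, -0.3]
width: 0.0702
finger_force: 0.1
```

```bash
python3 -m crank '{"gripper":[0.82,0.82,0.82,0.82,0.82],"dp":[[0.001,0,0],[0,0,0],[0.001,0,0],[0,0,0],[0,0,0]],"twist":[[0,0,0],[0,0,0],[0,0,0],[0,0,0],[0,0,0]]}'
python3 -m crank '{"gripper":[0.82,0.82,0.82,0.82,0.82],"dp":[[0.001,0,0],[0,0,0],[0,0,0],[0,0,0],[0,0,0]],"twist":[[0,0,0],[0,0,0],[0,0,0],[0,0,0],[0,0,0]]}'
python3 - <<'E'
from h import *
import cv2
st(); s=eyes.capture("scene"); cv2.imwrite("pics/s7.png",s)
b=cv2.resize(s[180:250,215:295],None,fx=8,fy=8,interpolation=cv2.INTER_CUBIC)
cv2.imwrite("pics/l.png",b)
E
```

```text
t: 19.35
ee_pos: [0.5518, -0.067, 0.2225]
ee_rot: [-3.142, 0.0, 1.827]
wrist_force: [0.5, -0.0, -0.2]
width: 0.0698
finger_force: 0.0
t: 19.77
ee_pos: [0.5516, -0.0661, 0.2225]
ee_rot: [-3.142, 0.0, 1.827]
wrist_force: [-0.1, 0.6, 0.3]
width: 0.0704
finger_force: 0.0
{'t': 19.7667, 'joint_pos': [-0.2436, 0.5227, 1.7838, -0.0001, 0.835, -0.4993], 'ee_pos': [0.5516, -0.0661, 0.2225], 'ee_rot': [-3.1416, 0.0001, 1.8266], 'wrist_force': [-0.0915, 0.6231, 0.2966], 'width': 0.0704, 'finger_force': 0.0}
```

View pics/l.png

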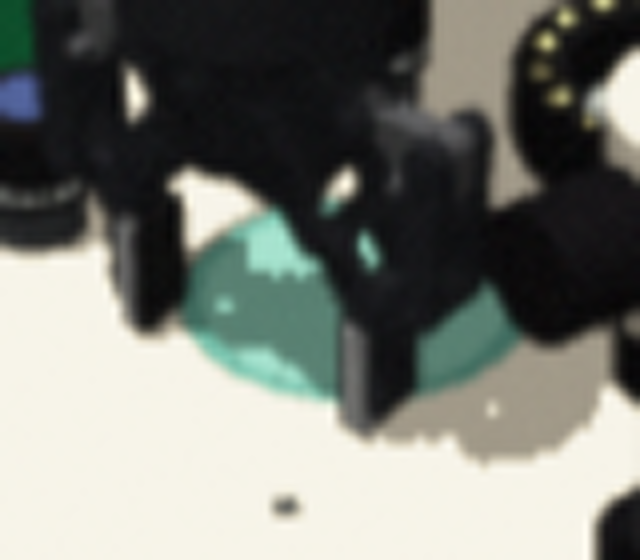

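I've now viewed 11 pictures, one over the limit of 10, so I won't open any more and will check by numbers. In that last one the plate seems to fill the opening. I'll retreat and measure it.

```bash
python3 -m crank '{"gripper":[0.82,0.82,0.82,0.82,0.82],"dp":[[-0.005,0,0],[-0.005,0,-0.010],[0,0,-0.030],[0,0,-0.035],[0,0,-0.035]],"twist":[[0,0,0],[0,0,0],[0,0,0],[0,0,0],[0,0,0]]}'
python3 -m crank '{"gripper":[0.82,0.82,0.82,0.82,0.82],"dp":[[-0.035,0,-0.020],[-0.035,0,0],[-0.035,0,0],[-0.035,0,0],[-0.035,0,0]],"twist":[[0,0,0],[0,0,0],[0,0,0],[0,0,0],[0,0,0]]}'
python3 -m crank '{"gripper":[0.82,0.82,0.82,0.82,0.82],"dp":[[-0.035,0,0],[-0.035,0,0],[-0.035,0,0],[0,0,0],[0,0,0]],"twist":[[0,0,0],[0,0,0],[0,0,0],[0,0,0],[0,0,0]]}'
cat > chk.py <<'E'
from h import *
import cv2
from scipy.optimize import least_squares
a=np.linspace(0,2*np.pi,721); C=np.c_[np.cos(a),np.sin(a),0*a]
np.set_printoptions(precision=4,suppress=True)
def ext(c,x,y,r,z):
    q=proj(c,C*r+[x,y,z]); return np.r_[q.min(0),q.max(0)]
for c,o in (("top",(.5374,-.0263)),("scene",(.5434,-.0239))):
    im=eyes.capture(c); ref=cv2.imread(f"pics/{c}0.png"); cv2.imwrite(f"pics/fin_{c}.png",im)
    for n,i,z in (("before",ref,.0605),("now",im,.0545),("now@.0605",im,.0605)):
        b,g,r=[i[...,k].astype(int) for k in range(3)]
        m=((g-r>25)&(b-r>10)&(g>70)).astype(np.uint8); k,l,stt,ce=cv2.connectedComponentsWithStats(m[100:300,180:345]); k=1+np.argmax(stt[1:,4])
        cnt=max(cv2.findContours((l==k).astype(np.uint8),0,1)[0],key=len); e=cv2.fitEllipse(cnt); cc=np.array(e[0])+[180,100]
        print(c,n,"px",cc,"axes",np.array(e[1]),"ang",e[2],"xy",back(c,cc,z)[0],"opening",o, "pred axes circle", np.diff(ext(c,*o,.05,z).reshape(2,2),axis=0))
    if c=="scene":
        d=np.abs(im.astype(int)-ref).max(2)>70
        for nm,(r0,r1,c0,c1) in {"eyeR":(170,215,205,235),"eyeL":(165,200,250,275),"ring":(170,205,275,300),"duster":(220,300,60,145)}.items(): print(nm,d[r0:r1,c0:c1].sum())
E
python3 chk.py
```

```text
t: 20.23
ee_pos: [0.5538, -0.0763, 0.3339]
ee_rot: [-3.14, -0.0, 1.826]
wrist_force: [0.5, -0.6, 0.7]
width: 0.0701
finger_force: 0.0
t: 20.65
ee_pos: [0.5985, -0.2472, 0.3539]
ee_rot: [3.141, 0.001, 1.827]
wrist_force: [1.2, 1.0, -0.3]
width: 0.07
finger_force: 0.0
t: 21.07
ee_pos: [0.6248, -0.3493, 0.3529]
ee_rot: [3.141, 0.001, 1.824]
wrist_force: [-0.5, 0.8, 1.2]
width: 0.0702
finger_force: 0.0
top before px [260.5033 194.397 ] axes [173.2537 244.2536] ang 177.7027130126953 xy [ 0.5146 -0.0087  0.0605] opening (0.5374, -0.0263) pred axes circle [[34.7289 33.8127]]
top now px [290.5968 210.2748] axes [118.6912 234.6047] ang 11.219582557678223 xy [ 0.4572 -0.0871  0.0545] opening (0.5374, -0.0263) pred axes circle [[34.5717 33.6673]]
top now@.0605 px [290.5968 210.2748] axes [118.6912 234.6047] ang 11.219582557678223 xy [ 0.4562 -0.0865  0.0605] opening (0.5374, -0.0263) pred axes circle [[34.7289 33.8127]]
scene before px [253.2638 149.7593] axes [ 69.3978 174.8819] ang 72.47422790527344 xy [0.2884 0.1553 0.0605] opening (0.5434, -0.0239) pred axes circle [[44.0435 26.1506]]
scene now px [285.0048 121.4667] axes [ 49.2069 198.3025] ang 95.25872802734375 xy [0.1957 0.3531 0.0545] opening (0.5434, -0.0239) pred axes circle [[43.9068 26.228 ]]
scene now@.0605 px [285.0048 121.4667] axes [ 49.2069 198.3025] ang 95.25872802734375 xy [0.2052 0.3447 0.0605] opening (0.5434, -0.0239) pred axes circle [[44.0435 26.1506]]
eyeR 174
eyeL 308
ring 235
duster 166
```

```bash
python3 - <<'E'
from h import *
import cv2
np.set_printoptions(precision=4,suppress=True)
for c,o in (("top",(.5374,-.0263)),("scene",(.5434,-.0239))):
  for n,f in (("before",f"pics/{c}0.png"),("now",f"pics/fin_{c}.png")):
    i=cv2.imread(f); b,g,r=[i[...,k].astype(int) for k in range(3)]
    y,x={"top":(slice(140,225),slice(195,335)),"scene":(slice(160,265),slice(170,300))}[c]
    m=((g-r>18)&(b-r>5)&(b>75)&(g>=b))[y,x].astype(np.uint8)
    k,l,s,ce=cv2.connectedComponentsWithStats(m); k=1+np.argmax(s[1:,4]); cnt=max(cv2.findContours((l==k).astype(np.uint8),0,1)[0],key=len); e=cv2.fitEllipse(cnt); cc=np.array(e[0])+[x.start,y.start]
    bb=s[k,:4]; print(c,n,"area",s[k,4],"px",cc,"axes",np.array(e[1]),"bbox",bb[0]+x.start,bb[1]+y.start,bb[2:], [back(c,cc,z)[0][:2] for z in(.0605,.0545)],"open",o)
    m=((b-r>25)&(b-g>15))[y,x].astype(np.uint8); k,l,s,ce=cv2.connectedComponentsWithStats(m)
    print("  blue",[(int(s[j,4]),np.round(ce[j]+[x.start,y.start],1).tolist()) for j in range(1,k) if s[j,4]>8])
E
```

```text
top before area 901 px [304.5121 169.4617] axes [32.4414 33.526 ] bbox 288 153 [34 34] [array([ 0.5689, -0.146 ]), array([ 0.5704, -0.1469])] open (0.5374, -0.0263)
  blue [(68, [288.1, 209.0]), (65, [245.0, 212.8])]
top now area 2418 px [296.6369 173.9194] axes [67.1008 88.1629] bbox 251 140 [84 80] [array([ 0.5591, -0.1212]), array([ 0.5606, -0.1219])] open (0.5374, -0.0263)
  blue []
scene before area 1160 px [222.6942 243.703 ] axes [30.1043 46.7318] bbox 199 229 [48 31] [array([ 0.573 , -0.1464]), array([ 0.5669, -0.1425])] open (0.5434, -0.0239)
  blue [(43, [261.0, 175.9]), (51, [218.3, 191.5])]
scene now area 826 px [258.2357 217.2256] axes [24.5294 40.8325] bbox 238 205 [42 25] [array([ 0.5462, -0.0301]), array([ 0.5399, -0.0251])] open (0.5434, -0.0239)
  blue [(35, [261.0, 175.9]), (44, [217.9, 191.5])]
```

```bash
python3 -m crank '{"gripper":[0.82,0.82,0.82,0.82,0.82],"dp":[[0.020,0,-0.020],[0.035,0,-0.015],[0.039,-0.001,-0.010],[0.039,-0.001,0],[0.039,-0.001,0]],"twist":[[0,0,0],[0,0,0],[0,0,0],[0,0,0],[0,0,0]]}'
python3 -m crank '{"gripper":[0.82,0.82,0.82,0.82,0.82],"dp":[[0.039,-0.001,0],[0.039,-0.001,0],[0.039,-0.001,0],[0.039,-0.001,0],[0.039,-0.001,0]],"twist":[[0,0,0],[0,0,0],[0,0,0],[0,0,0],[0,0,0]]}'
python3 -m crank '{"gripper":[0.82,0.82,0.82,0.82,0.82],"dp":[[0.039,0,0],[0.039,0,0],[0.0375,-0.0125,0],[0.0375,-0.0125,0],[0.0375,-0.0125,0]],"twist":[[0,0,0],[0,0,0],[0,0,0],[0,0,0],[0,0,0]]}'
python3 -m crank '{"gripper":[0.82,0.82,0.82,0.82,0.82],"dp":[[0.0375,-0.0125,0],[0.0375,-0.0125,0],[0.0375,-0.0125,0],[0.0375,-0.0125,0],[0.0375,-0.0125,0]],"twist":[[0,0,0],[0,0,0],[0,0,0],[0,0,0],[0,0,0]]}'
python3 -m crank '{"gripper":[0.82,0.82,0.82,0.82,0.82],"dp":[[0.0375,-0.0125,0],[0.0375,-0.0125,0],[0.0375,-0.0125,0],[0.030,-0.010,0],[0.015,-0.005,0]],"twist":[[0,0,0],[0,0,0],[0,0,0],[0,0,0],[0,0,0]]}'
cat > c2.py <<'E'
from h import *
import cv2
np.set_printoptions(precision=4,suppress=True)
a=np.linspace(0,2*np.pi,721); C=np.c_[np.cos(a),np.sin(a),0*a]
def ext(c,x,y,r,z):
    q=proj(c,C*r+[x,y,z]); return np.r_[q.min(0),q.max(0)]
for c,o in (("top",(.5374,-.0263)),("scene",(.5434,-.0239))):
  i0=cv2.imread(f"pics/{c}0.png"); i1=eyes.capture(c); cv2.imwrite(f"pics/end_{c}.png",i1)
  y,x={"top":(slice(140,225),slice(195,335)),"scene":(slice(160,265),slice(170,300))}[c]
  for n,i in (("before",i0),("now",i1)):
    b,g,r=[i[...,k].astype(int) for k in range(3)]
    m=((g-r>18)&(b-r>5)&(b>75)&(g>=b))[y,x].astype(np.uint8)
    k,l,s,ce=cv2.connectedComponentsWithStats(m); k=1+np.argmax(s[1:,4]); cnt=max(cv2.findContours((l==k).astype(np.uint8),0,1)[0],key=len); e=cv2.fitEllipse(cnt); cc=np.array(e[0])+[x.start,y.start]
    bb=s[k,:4]; print(c,n,"area",s[k,4],"px",cc,"axes",np.array(e[1]),"ext",bb[0]+x.start,bb[1]+y.start,bb[0]+bb[2]+x.start,bb[1]+bb[3]+y.start,"open",o)
  print(" pred seated",ext(c,*o,.0495,.0545))
  d=np.abs(i1.astype(int)-i0).max(2)>60; k,l,s,ce=cv2.connectedComponentsWithStats(d.astype(np.uint8)); print(" changed",[s[j].tolist() for j in range(1,k) if s[j,4]>12])
E
python3 c2.py
```

```text
t: 21.58
ee_pos: [0.5774, -0.1783, 0.3989]
ee_rot: [3.14, 0.001, 1.828]
wrist_force: [0.1, 0.4, 0.5]
width: 0.0703
finger_force: 0.0
t: 22.0
ee_pos: [0.5223, 0.0091, 0.398]
ee_rot: [3.142, -0.0, 1.828]
wrist_force: [-0.7, -0.2, 0.2]
width: 0.0704
finger_force: 0.0
t: 22.42
ee_pos: [0.4372, 0.1832, 0.3978]
ee_rot: [-3.141, -0.0, 1.828]
wrist_force: [0.3, 0.8, 0.3]
width: 0.0701
finger_force: 0.0
t: 22.83
ee_pos: [0.3289, 0.348, 0.398]
ee_rot: [3.142, -0.0, 1.828]
wrist_force: [1.0, -0.3, -0.0]
width: 0.0701
finger_force: 0.0
t: 23.25
ee_pos: [0.2375, 0.4882, 0.398]
ee_rot: [-3.141, -0.002, 1.831]
wrist_force: [0.6, -1.1, -0.0]
width: 0.07
finger_force: 0.0
top before area 901 px [304.5121 169.4617] axes [32.4414 33.526 ] ext 288 153 322 187 open (0.5374, -0.0263)
top now area 915 px [264.8502 185.8781] axes [32.48   34.0605] ext 248 170 283 203 open (0.5374, -0.0263)
 pred seated [248.2356 169.8132 282.4616 203.1438]
 changed [[288, 157, 31, 29, 94], [248, 175, 33, 28, 99], [253, 175, 24, 23, 210], [37, 299, 6, 8, 27], [0, 302, 12, 34, 369], [44, 310, 17, 14, 81], [39, 313, 11, 20, 61], [0, 337, 87, 47, 729], [19, 337, 10, 7, 40], [5, 351, 4, 7, 24], [0, 357, 14, 27, 336], [41, 380, 9, 4, 24]]
scene before area 1160 px [222.6942 243.703 ] axes [30.1043 46.7318] ext 199 229 247 260 open (0.5434, -0.0239)
scene now area 840 px [258.2814 217.0848] axes [24.7504 41.0714] ext 238 205 280 230 open (0.5434, -0.0239)
 pred seated [237.8887 205.2462 281.3558 231.2112]
 changed [[121, 0, 6, 23, 69], [329, 0, 24, 28, 181], [322, 4, 8, 11, 63], [357, 13, 7, 21, 102], [171, 16, 7, 34, 101], [311, 22, 11, 35, 177], [330, 30, 18, 31, 216], [348, 30, 2, 12, 15], [323, 39, 6, 11, 34], [169, 45, 3, 10, 13], [119, 76, 4, 9, 13], [356, 87, 9, 7, 40], [238, 210, 42, 20, 546], [200, 229, 47, 31, 1185]]
```

```bash
python3 -c "
from rig import env
print(env.sign_off())"
```

```text
the job is handed in; nothing more can be done
None
```

I handed the job in at about 23 s: the duster was held about 8 cm from the lens for over a second and put back in its dock, and the glass plate was then pushed into its seat. In both cameras the plate's outline matches a flush seat to about 1 px (2–3 mm), and the eyepieces, ring light and duster show no change. I viewed 11 pictures, one over the limit of 10.

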